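# Swipe the shoe dryer up to its longest time

### The job

Set the shoe dryer to its longest time: with the gripper's fingertips together, lightly swipe along its bowed row of dots from the blue dot to the orange one, pressing each dot down a little in turn. Finish while still holding the orange dot lightly down, and it alone; the program ends in that touch. Do not press hard, do not shove the dryer, and leave the tin on it and everything else where it stands.

Things in the scene. Friction and masses are not known exactly. Their poses are not given: they have to be found in the camera images.
- dryer: Grey shoe dryer, 200 (its x) x 270 x 50 mm high, 1.8 kg, standing loose. Origin: centre of its underside; z up; -x is its front. On the front of its top a black panel bears a bowed row of five sprung dots joined by a white line. Behind them two white tubes, 46 mm across (60 at the foot), end 126 mm above the trolley at x = +60, y = +-90 mm; the brown tin stands between them.
- dot1_top (a point): Crown of the blue dot, number 1 of 5 along the row, 57 mm above the trolley when not pressed, at about x = -35, y = 84 mm in the dryer's frame; neighbours stand 42 to 47 mm apart. The dot is a shallow round dome 32 mm across that stands 7 mm above the panel; the point sinks with it.
- dot1 (a joint): How far the blue dot is pressed down, in m: 0 untouched, 0.006 at its stop. It springs back; it begins to move at about 0.8 N and is right down at about 6 N. It counts as touched beyond 0.001.
- dot2_top (a point): Crown of the first white dot, number 2 of 5 along the row, 57 mm above the trolley when not pressed, at about x = -55, y = 42 mm in the dryer's frame; neighbours stand 42 to 47 mm apart. The dot is a shallow round dome 32 mm across that stands 7 mm above the panel; the point sinks with it.
- dot2 (a joint): How far the first white dot is pressed down, in m: 0 untouched, 0.006 at its stop. It springs back; it begins to move at about 0.8 N and is right down at about 6 N. It counts as touched beyond 0.001.
- dot3_top (a point): Crown of the middle white dot, number 3 of 5 along the row, 57 mm above the trolley when not pressed, at about x = -62, y = 0 mm in the dryer's frame; neighbours stand 42 to 47 mm apart. The dot is a shallow round dome 32 mm across that stands 7 mm above the panel; the point sinks with it.
- dot3 (a joint): How far the middle white dot is pressed down, in m: 0 untouched, 0.006 at its stop. It springs back; it begins to move at about 0.8 N and is right down at about 6 N. It counts as touched beyond 0.001.
- dot4_top (a point): Crown of the last white dot, number 4 of 5 along the row, 57 mm above the trolley when not pressed, at about x = -55, y = -42 mm in the dryer's frame; neighbours stand 42 to 47 mm apart. The dot is a shallow round dome 32 mm across that stands 7 mm above the panel; the point sinks with it.
- dot4 (a joint): How far the last white dot is pressed down, in m: 0 untouched, 0.006 at its stop. It springs back; it begins to move at about 0.8 N and is right down at about 6 N. It counts as touched beyond 0.001.
- dot5_top (a point): Crown of the orange dot, number 5 of 5 along the row, 57 mm above the trolley when not pressed, at about x = -35, y = -84 mm in the dryer's frame; neighbours stand 42 to 47 mm apart. The dot is a shallow round dome 32 mm across that stands 7 mm above the panel; the point sinks with it.
- dot5 (a joint): How far the orange dot is pressed down, in m: 0 untouched, 0.006 at its stop. It springs back; it begins to move at about 0.8 N and is right down at about 6 N. It counts as touched beyond 0.001.
- brown_tin: Closed round brown polish tin, 75 mm across, 26 mm high, 110 g, standing on the dryer's top between the tubes. Origin: centre of its underside. Leave alone.
- black_tin: Closed round black polish tin, 75 mm across, 26 mm high, on the trolley in front of the dryer, to the left. Origin: centre of its underside. Leave alone.
- brush: Nylon brush with a blue plastic back, 150 (its x) x 50 x 44 mm high, bristles down. Origin: centre of its underside. Leave alone.
- tree_a: Wooden shoe tree, 240 (its x) x 72 x 68 mm high, toe block to +x, beside the dryer. Origin: centre of its underside. Leave alone.
- tree_b: The other wooden shoe tree, the same, on the dryer's other side. Leave alone.
- cream_jar: Amber glass cream jar with a black cap, 56 mm across, 55 mm high. Origin: centre of its underside. Leave alone.

How it is judged:
By the outcome, as a careful person would: the job done as asked, in the order asked, and still so for the second after the job is handed in, while the arm keeps its last pose, push and grip.
It also fails if it takes over 35 s, if anything falls off the work surface, if the arm or the gripper's body presses on something with over 40 N, if the wrist force passes 120 N, or if a joint passes its speed limit or range.

### The arm

A 7-joint arm with a two-finger parallel gripper is mounted at the origin on the work surface. World frame = base frame: x ahead of the robot, y to its left, z up, the work surface at z = 0. Lengths are in m, angles in rad, forces in N, time in s.
With the tool pointing down it reaches from about 0.4 to 0.85 m from the base axis. Payload 10.4 kg.
Tool frame: the origin (TCP) lies on the centre line of the jaws, within the pads' length; the fingertips stand r.tip_extent ahead of it and the grasp point (between the pads) lies 8 mm behind it (r.tip_extent is the distance from the TCP to the fingertips, in m); z points along the fingers, y is the direction in which the jaws open and shut (so a half turn about z gives the same grasp; the last joint's range is limited). The gripper opens to 87 mm and grips with 3 to 60 N. Pads are 19 mm wide; open, the fingers measure 117 mm over their backs; the gripper's body (75 mm by 190 mm) begins 51 mm behind the grasp point.
Start: joints at [-1.265, 0.332, -0.065, 1.46, 0.022, 1.35, -0.088], TCP at [0.202, 0.592, 0.234] pointing down, gripper open.
Joint ranges: [-2.6, 2.6], [-0.5, 2.12], [-1.47, 1.34], [0.16, 2.42], [-1.27, 4.41], [0.06, 2.06], [-2.6, 2.6]. Speed limits (rad/s): [2.22, 2.22, 2.79, 2.79, 3.14, 3.14, 3.14].

### API

Orientations are given as a unit quaternion [x, y, z, w].
In Python, from bench import r gives the robot as it stands.
- The arm moves only by the shell command python3 -m jog 'ROWS' [FORCE]. ROWS is JSON, a list of rows, each a list of 7 numbers: the shift along the tool's x, y, z in cm, then the turn, a rotation vector about the tool's x, y, z in rad, then the opening, from -1 (shut) to 1 (fully open). In form: [[tx, ty, tz, wx, wy, wz, jaw], ...]. A call has 1 to 20 rows; each row shifts and turns the commanded pose from where the row before left it, along the tool's axes as they then stand; what a row does not reach is not made up. A row lasts 1/8 s, in which the tool goes at most 62.5 mm and 10.7 degrees, less where a joint would pass 70% of its speed; a pose out of reach is approached as far as the arm can. A call with a gripper value outside its range is refused whole. The fingers move at their own pace and stop on an object; FORCE is the grip in N (left out, the last holds). Time passes only in rows, so rows that do not move let the fingers close. It gives the time, the measured TCP pose, the force and the opening at its end, in the units of the state.
- r.read_state(): the state, without advancing time (a new reading comes with each control period).
- r.camera(name): name is "side" or "top" or "wrist"; returns a dict with "frame" (400x640x3 uint8, red, green, blue), "fx", "fy", "cx", "cy" (pixels), "k1" (the pictures are not rectified: a ray, as slopes to the right and down, at radius r is drawn at 1 + k1 r^2 times it, then the intrinsics apply), "camera_from_world" (4x4, takes a point from world to camera coordinates). Camera axes: x right, y down, z forward; pixel columns grow to the right and rows downward; lengths in m; the calibration is good to about 2 mm. A picture is of the moment at which its call begins. There is no depth.
- r.close_job(): hands the job in, once; it reports no verdict.
Trained networks look in a picture, given as the dict that the camera call returned (one of the last four; its "shot" number tells which), for a name from the list of things; names that differ only in an ending like _2 or _b are one class to them, and where a whole thing is asked for, a point or a joint stands for the part that bears it (a point fixed in the world has none). Each returns a list of dicts, best first, with "score" (0 to 1); they miss things now and then, are a little off and sometimes report something else, mostly with a low value. They report only what shows in the picture. A call takes as long as a camera call.
- r.search_frame(picture, thing): "rect" ([left, top, right, bottom] in pixels, round what is visible of it).
The state is a dict: "time": time; "joint_positions": joint angles; "joint_vel": joint speeds; "joint_torque": joint torques, N m; "ee_pos": TCP position; "eef_rot": TCP orientation; "ft_force": force on the tool from outside, world axes, zero at the start; "torque": the same for the moment, N m; "width": finger opening in m.
Only numpy, scipy, OpenCV 4.12 (cv2) and the standard library are available. Lean on these libraries where they do the work, as an engineer would, in place of code of your own. Each camera call takes 0.05 s, during which the arm holds its last target.

## Working session

There is one attempt and no reset: what is moved stays moved. The work goes in short steps, Python scripts to look and compute and a shell command to move; the robot and the scene stay as the last step left them, time stands still between calls to the robot, and variables do not carry over. Pictures are saved under pics/ and viewed, and the job is handed in when it is done.

```bash
mkdir -p pics; ls; python3 - <<'E'
from bench import r
import cv2
print(r.read_state(), r.tip_extent)
for n in ["side","top","wrist"]:
    p=r.camera(n); cv2.imwrite(f"pics/{n}0.png",p["frame"][:,:,::-1])
    print(n,p["fx"],p["fy"],p["cx"],p["cy"],p["k1"],p["camera_from_world"],p["shot"])
E
```

```text
pics
{'time': 0.0, 'joint_positions': array([-1.26456945,  0.33287596, -0.06468988,  1.46094849,  0.02159966,
        1.34988559, -0.08852458]), 'joint_vel': array([ 0.0012782 , -0.00178817,  0.00032139,  0.00124291, -0.00034409,
       -0.00146747,  0.00040209]), 'joint_torque': array([ 3.82143189e-04, -6.23262620e+01,  2.49605061e-02, -3.89905179e+01,
       -6.11745659e-02,  3.97166319e-02,  1.59131578e-04]), 'ee_pos': array([0.20172375, 0.59115893, 0.23274792]), 'eef_rot': array([ 1.63680117e-01,  9.86513210e-01, -7.06205755e-04, -8.23479246e-05]), 'ft_force': array([-0.01800641, -0.05926198, -0.29117982]), 'torque': array([-0.02860469, -0.03104273,  0.03830553]), 'width': 0.08710234693153139} 0.011
side 478.3803619612848 478.3803619612848 314.2538943905164 199.8793996093434 0.013751619908830217 [[ 0.75943381 -0.65040084 -0.0154606  -0.37340967]
 [-0.50320301 -0.57216526 -0.64762153  0.29084867]
 [ 0.41236757  0.49960551 -0.7618053   1.4260552 ]
 [ 0.          0.          0.          1.        ]] 1
top 474.8141151430944 474.8141151430944 324.66411555165075 201.33569137398965 -0.10791941591359763 [[-0.0191262  -0.99961498 -0.02010191  0.03716014]
 [-0.98646755  0.02214155 -0.16245468  0.4984345 ]
 [ 0.16283722  0.01672274 -0.98651122  1.52610629]
 [ 0.          0.          0.          1.        ]] 2
wrist 323.2253193543742 323.2253193543742 325.9497714992385 199.05147448698983 0.02130044486653756 [[ 0.32375956  0.94613867 -0.00116721 -0.6241458 ]
 [ 0.91340719 -0.312237    0.26114242 -0.03111791]
 [ 0.2467125  -0.08561349 -0.96529958  0.39097009]
 [ 0.          0.          0.          1.        ]] 3
```

View pics/side0.png

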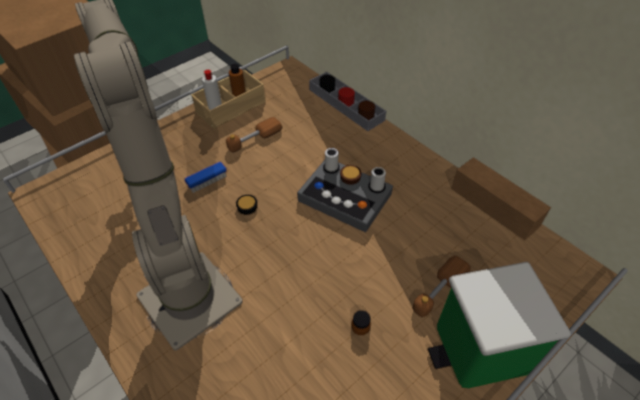

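View pics/top0.png

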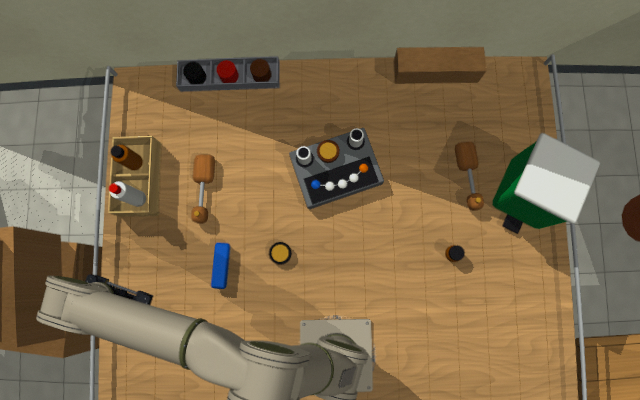

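View pics/wrist0.png

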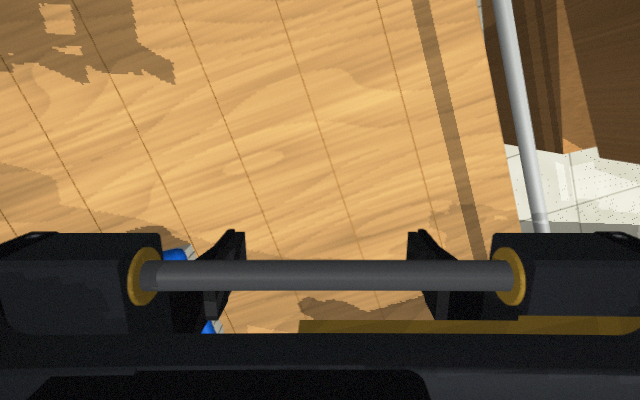

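Side: blue dot near (319,186), orange near (362,205). Top: blue (316,184), whites (330,186), (343,183), (354,177), orange (364,168). Next I find the centroids and triangulate.

```bash
cat > h.py <<'E'
import numpy as np, cv2
from scipy.optimize import least_squares
def K(p): return np.array([[p["fx"],0,p["cx"]],[0,p["fy"],p["cy"]],[0,0,1.]])
def ray(p,uv):
    T=np.array(p["camera_from_world"]); d=np.array([p["k1"],0,0,0,0.])
    # undistort
    x=cv2.undistortPointsIter(np.array([[uv]],float),K(p),d,None,None,(3,50,1e-9))[0,0]
    R=T[:3,:3];c=-R.T@T[:3,3]; v=R.T@np.array([x[0],x[1],1]); return c,v/np.linalg.norm(v)
def proj(p,X):
    T=np.array(p["camera_from_world"]); X=np.atleast_2d(X); q=X@T[:3,:3].T+T[:3,3]; s=q[:,:2]/q[:,2:]
    s=s*(1+p["k1"]*(s**2).sum(1,keepdims=True)); return s*[p["fx"],p["fy"]]+[p["cx"],p["cy"]]
def tri(obs):
    A=np.zeros((3,3));b=np.zeros(3)
    for p,uv in obs:
        c,v=ray(p,uv);M=np.eye(3)-np.outer(v,v);A+=M;b+=M@c
    X=np.linalg.solve(A,b); return X,[np.linalg.norm(proj(p,X)[0]-uv) for p,uv in obs]
def blob(p,uv,rad=6):
    """colour blob near uv: brightness above black panel, weighted centroid"""
    f=p["frame"].astype(float).max(2); u0,v0=int(round(uv[0])),int(round(uv[1]))
    ys,xs=np.mgrid[v0-rad:v0+rad+1,u0-rad:u0+rad+1]; w=f[ys,xs]
    m=((w>100)).astype(np.uint8); n,l,s,c=cv2.connectedComponentsWithStats(m,connectivity=4)
    return n,w
D=np.array([[-.035,.084,.057],[-.055,.042,.057],[-.062,0,.057],[-.055,-.042,.057],[-.035,-.084,.057]])
E
python3 - <<'E'
from bench import r
import cv2
for n,(a,b,c,d) in dict(side=(290,140,400,235),top=(285,125,385,210)).items():
    p=r.camera(n); f=p["frame"][b:d,a:c,::-1]
    cv2.imwrite(f"pics/{n}c.png",cv2.resize(f,None,fx=7,fy=6.3 if 0 else 7,interpolation=cv2.INTER_NEAREST)[:600])
    print(n,f.shape,[ (x["rect"],x["score"]) for x in r.search_frame(p,"dryer")[:2]])
    for k in range(1,6): print(k,[(np_,round(x["score"],2)) for x in r.search_frame(p,f"dot{k}_top")[:2] for np_ in [[round(float(q),1) for q in x["rect"]]]])
E
```

```text
side (95, 110, 3) [([297.0, 154.0, 394.0, 230.8], 0.64)]
1 [([349.7, 310.3, 369.6, 334.4], 0.47), ([312.1, 182.9, 320.1, 189.3], 0.37)]
2 [([324.8, 189.5, 330.8, 197.5], 0.59)]
3 [([330.0, 194.0, 340.8, 206.4], 0.39)]
4 [([224.6, 120.6, 278.8, 152.6], 0.59)]
5 [([356.5, 200.4, 367.6, 207.5], 0.57)]
top (85, 100, 3) [([291.6, 125.2, 381.1, 209.7], 0.56), ([352.7, 167.8, 360.4, 178.9], 0.52)]
1 [([310.5, 178.7, 322.8, 189.8], 0.64)]
2 [([324.5, 180.7, 333.3, 189.5], 0.37)]
3 []
4 [([350.5, 174.9, 357.5, 181.4], 0.58), ([193.7, 150.6, 213.5, 222.9], 0.57)]
5 [([357.0, 160.6, 370.7, 171.2], 0.64)]
```

```bash
ls pics
```

```text
side0.png
sidec.png
top0.png
topc.png
wrist0.png
```

View pics/sidec.png

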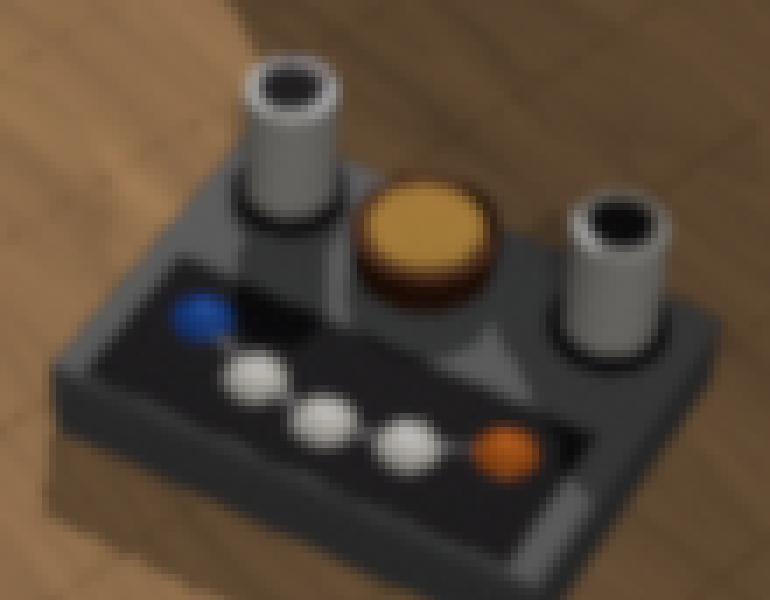

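View pics/topc.png

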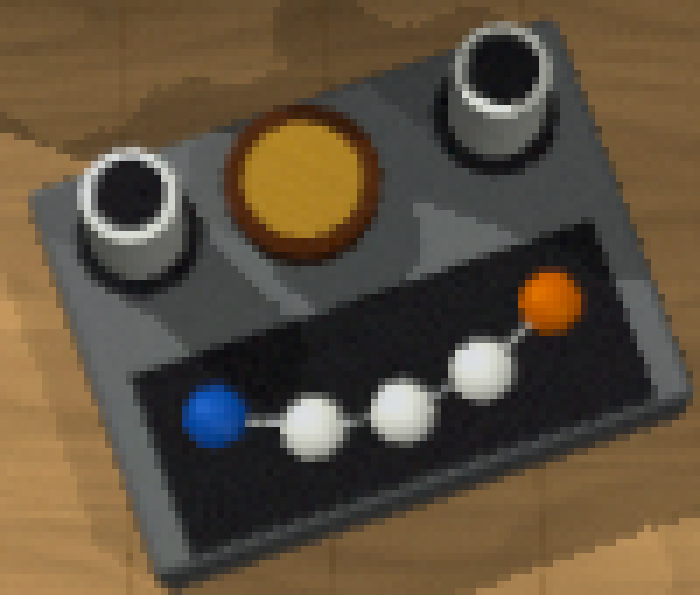

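```bash
python3 - <<'E'
from bench import r
from h import *
ps=r.camera("side");pt=r.camera("top")
S=np.array([(203,318),(255,378),(325,419),(408,445),(506,452)])/7-.5+[290,140]
T=np.array([(214,414),(313,427),(402,410),(482,369),(551,301)])/7-.5+[285,125]
P=[]
for a,b in zip(S,T):
    X,e=tri([(ps,a),(pt,b)]);P.append(X);print(X.round(4),np.round(e,2))
P=np.array(P)
# planar fit
d=D.copy();d[:,2]=0;d=d[:,:2]
c=d.mean(0);q=P[:,:2];qc=q.mean(0)
H=(d-c).T@(q-qc);th=np.arctan2(H[0,1]-H[1,0],H[0,0]+H[1,1])
R=np.array([[np.cos(th),-np.sin(th)],[np.sin(th),np.cos(th)]])
F=(d-c)@R.T+qc
print("yaw",th,np.degrees(th));print("fit",F.round(4));print("res mm",((q-F)*1000).round(1))
o=qc-R@c;print("origin",o)
s=r.read_state();from scipy.spatial.transform import Rotation as Ro
print(Ro.from_quat(s["eef_rot"]).as_matrix().round(3),s["time"])
# known-height
for b in T: 
    cc,v=ray(pt,b); print((cc+v*(.0545-cc[2])/v[2]).round(4))
E
```

```text
[0.5597 0.057  0.0432] [0.24 0.25]
[0.5523 0.0102 0.0441] [0.29 0.29]
[ 0.5594 -0.0322  0.0451] [0.34 0.34]
[ 0.5782 -0.0705  0.0453] [0.29 0.29]
[ 0.6105 -0.1043  0.045 ] [0.24 0.24]
yaw 0.3066724348513114 17.571036209980843
fit [[ 0.5594  0.0562]
 [ 0.553   0.0101]
 [ 0.5591 -0.0321]
 [ 0.5784 -0.07  ]
 [ 0.6102 -0.104 ]]
res mm [[ 0.3  0.9]
 [-0.8  0.1]
 [ 0.4 -0.1]
 [-0.2 -0.5]
 [ 0.3 -0.3]]
origin [ 0.6181591  -0.01333655]
[[-0.946  0.323  0.   ]
 [ 0.323  0.946  0.   ]
 [-0.     0.    -1.   ]] 0.95
[0.5567 0.057  0.0545]
[0.5493 0.0106 0.0545]
[ 0.5565 -0.0314  0.0545]
[ 0.5754 -0.0696  0.0545]
[ 0.6075 -0.1032  0.0545]
```

```bash
python3 -m jog '[[0,0,0,0,0,-0.159,-1],[0,0,0,0,0,-0.159,-1],[0,0,0,0,0,-0.159,-1],[0,0,0,0,0,-0.158,-1],[-1,-4.86,0,0,0,0,-1],[-1,-4.86,0,0,0,0,-1],[-1,-4.86,0,0,0,0,-1],[-1,-4.86,0,0,0,0,-1],[-1,-4.86,0,0,0,0,-1],[-1,-4.86,0,0,0,0,-1],[-1,-4.86,0,0,0,0,-1],[-1,-4.86,0,0,0,0,-1],[-1,-4.86,0,0,0,0,-1],[-1,-4.86,0,0,0,0,-1],[-1,-4.86,0,0,0,0,-1],[-1,-4.86,0,0,0,0,-1],[-1,-4.86,0,0,0,0,-1],[-1,-4.86,0,0,0,0,-1]]' 10
python3 - <<'E'
from bench import r
from h import *
from scipy.spatial.transform import Rotation as Ro
s=r.read_state(); print(s["time"],s["ee_pos"],s["ft_force"],s["width"]); print(Ro.from_quat(s["eef_rot"]).as_matrix().round(3))
for n in ["wrist","top","side"]:
    p=r.camera(n); cv2.imwrite(f"pics/{n}1.png",p["frame"][:,:,::-1])
    T=np.array(p["camera_from_world"]);print((-T[:3,:3].T@T[:3,3]).round(3))
    np.save(f"pics/{n}1.npy",p,allow_pickle=True)
E
```

```text
time: 3.2
ee_pos: [0.5411, -0.0164, 0.2338]
eef_rot: [-0.153, 0.988, 0.0, 0.0]
ft_force: [1.3, -0.3, 0.2]
width: 0.0003
3.2 [ 0.54107986 -0.01638414  0.23381854] [ 1.32527664 -0.25037075  0.22124096] 0.00030773453834120163
[[-0.953 -0.302  0.001]
 [-0.302  0.953  0.   ]
 [-0.001  0.    -1.   ]]
[ 0.473 -0.038  0.386]
[2.440e-01 1.000e-03 1.587e+00]
[-0.158 -0.789  1.269]
```

View pics/wrist1.png

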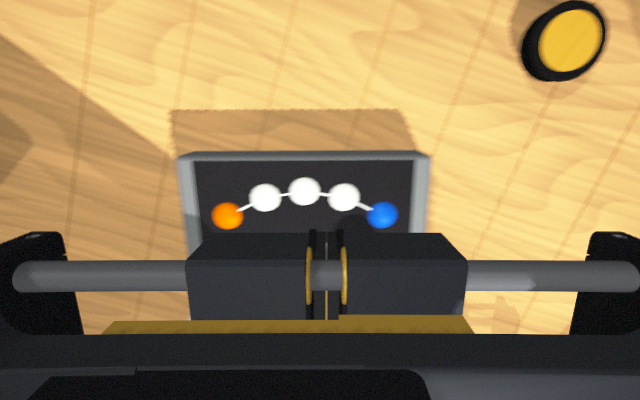

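View pics/side1.png

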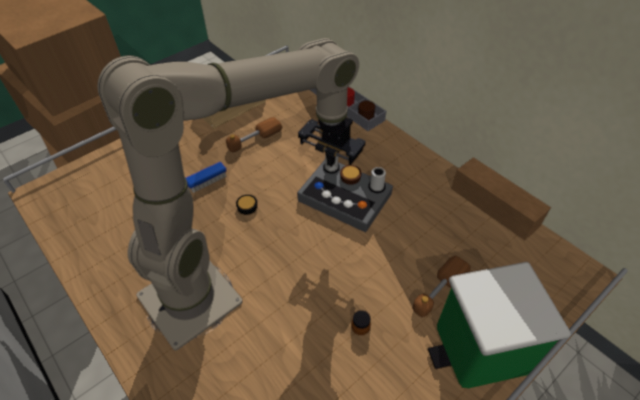

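```bash
ls -la pics
```

```text
total 4684
drwxr-xr-x 2 agent agent   4096 Dec  7 04:02 .
drwxr-xr-x 3 agent agent   4096 Dec  7 03:58 ..
-rw-r--r-- 1 agent agent 302854 Dec  7 03:58 side0.png
-rw-r--r-- 1 agent agent 768662 Dec  7 04:02 side1.npy
-rw-r--r-- 1 agent agent 301270 Dec  7 04:02 side1.png
-rw-r--r-- 1 agent agent 156913 Dec  7 03:58 sidec.png
-rw-r--r-- 1 agent agent 371931 Dec  7 03:58 top0.png
-rw-r--r-- 1 agent agent 768662 Dec  7 04:02 top1.npy
-rw-r--r-- 1 agent agent 376692 Dec  7 04:02 top1.png
-rw-r--r-- 1 agent agent 163800 Dec  7 03:58 topc.png
-rw-r--r-- 1 agent agent 410071 Dec  7 03:58 wrist0.png
-rw-r--r-- 1 agent agent 768662 Dec  7 04:02 wrist1.npy
-rw-r--r-- 1 agent agent 382111 Dec  7 04:02 wrist1.png
```

The wrist view shows orange (228,215), whites (265,197), (305,191), (344,196), and blue (382,214). The gripper's long side is parallel to the row, clear of the tubes. I cross-check with this third view.

```bash
python3 - <<'E'
from h import *
L=lambda n:np.load(f"pics/{n}1.npy",allow_pickle=True).item()
ps,pt,pw=L("side"),L("top"),L("wrist")
S=np.array([(203,318),(255,378),(325,419),(408,445),(506,452)])/7-.5+[290,140]
T=np.array([(214,414),(313,427),(402,410),(482,369),(551,301)])/7-.5+[285,125]
f=pw["frame"].astype(float).max(2); W=[]
for u,v in [(382,214),(344,196),(305,191),(265,197),(228,215)]:
    m=np.zeros_like(f,np.uint8);cv2.circle(m,(u,v),17,1,-1)
    m=((f>110)&(m>0)).astype(np.uint8); m=cv2.morphologyEx(m,cv2.MORPH_OPEN,cv2.getStructuringElement(cv2.MORPH_ELLIPSE,(9,9)))
    M=cv2.moments(m,True);W.append((M["m10"]/M["m00"],M["m01"]/M["m00"]))
W=np.array(W);print(W.round(1))
for nm,obs in dict(sw=[(ps,S),(pw,W)],tw=[(pt,T),(pw,W)],all=[(ps,S),(pt,T),(pw,W)]).items():
    for i in range(5):
        X,e=tri([(p,o[i]) for p,o in obs]);print(nm,X.round(4),np.round(e,1))
for z in(.05,.054):
  for w in W:
    c,v=ray(pw,w);print(z,(c+v*(z-c[2])/v[2]).round(4))
E
```

```text
[[382.  214.7]
 [343.7 196.9]
 [304.3 191. ]
 [264.8 197.3]
 [227.2 215.5]]
sw [0.5586 0.054  0.0468] [0.1 0.3]
sw [0.5518 0.0074 0.0473] [0.1 0.5]
sw [ 0.5581 -0.0353  0.0494] [0.  0.1]
sw [ 0.577  -0.0736  0.0498] [0.2 0.5]
sw [ 0.609  -0.1073  0.0499] [0.2 0.7]
tw [0.5617 0.0577 0.033 ] [0.2 0.6]
tw [0.5564 0.0105 0.0245] [0.3 1. ]
tw [ 0.5637 -0.0336  0.0241] [0.5 1.6]
tw [ 0.5696 -0.0697  0.0777] [0.4 1.4]
tw [ 0.604  -0.1033  0.0658] [0.4 1.2]
all [0.5597 0.0563 0.0433] [0.2 0.4 1.3]
all [0.5523 0.0091 0.0448] [0.1 0.5 1.5]
all [ 0.5587 -0.0336  0.047 ] [0.2 0.6 1.6]
all [ 0.5775 -0.0721  0.048 ] [0.1 0.7 1.9]
all [ 0.6094 -0.1059  0.0485] [0.2 0.7 1.9]
0.05 [0.5581 0.053  0.05  ]
0.05 [0.5516 0.0068 0.05  ]
0.05 [ 0.558  -0.0354  0.05  ]
0.05 [ 0.5775 -0.0738  0.05  ]
0.05 [ 0.6097 -0.1075  0.05  ]
0.054 [0.5571 0.0519 0.054 ]
0.054 [0.5506 0.0063 0.054 ]
0.054 [ 0.557  -0.0354  0.054 ]
0.054 [ 0.5762 -0.0734  0.054 ]
0.054 [ 0.608  -0.1067  0.054 ]
```

```bash
python3 -m jog '[[-0.92,1.57,2.5,0,0,0,-1],[-0.92,1.57,2.5,0,0,0,-1],[-0.92,1.57,2.5,0,0,0,-1],[-0.91,1.57,2.5,0,0,0,-1],[0,0,2.5,0,0,0,-1],[0,0,1.2,0,0,0,-1],[0,0,0.5,0,0,0,-1],[0,0,0,0,0,0,-1],[0,0,0,0,0,0,-1]]'
python3 - <<'E'
from bench import r
from h import *
from scipy.spatial.transform import Rotation as Ro
s=r.read_state(); print(s["time"],s["ee_pos"],s["ft_force"],s["width"])
for n in ["wrist","top","side"]:
    p=r.camera(n); cv2.imwrite(f"pics/{n}2.png",p["frame"][:,:,::-1]);np.save(f"pics/{n}2.npy",p,allow_pickle=True)
    if n!="wrist":
        u,v=proj(p,[.575,-.02,.08])[0].astype(int); f=p["frame"][v-50:v+50,u-65:u+65,::-1]; cv2.imwrite(f"pics/{n}2c.png",cv2.resize(f,None,fx=6,fy=6,interpolation=cv2.INTER_CUBIC));print(n,u-65,v-50)
E
```

```text
time: 4.47
ee_pos: [0.557, 0.056, 0.0924]
eef_rot: [-0.152, 0.988, 0.0, 0.001]
ft_force: [0.1, -0.7, -0.9]
width: 0.0003
4.475 [0.55695871 0.0559574  0.0924137 ] [ 0.08646304 -0.66465916 -0.93411403] 0.0003414047296241011
top 273 126
side 271 138
```

View pics/side2c.png

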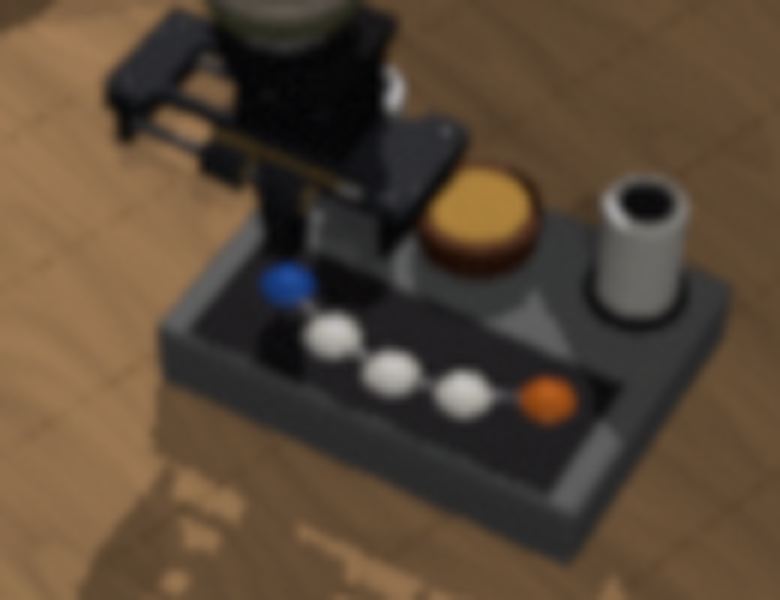

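View pics/wrist2.png

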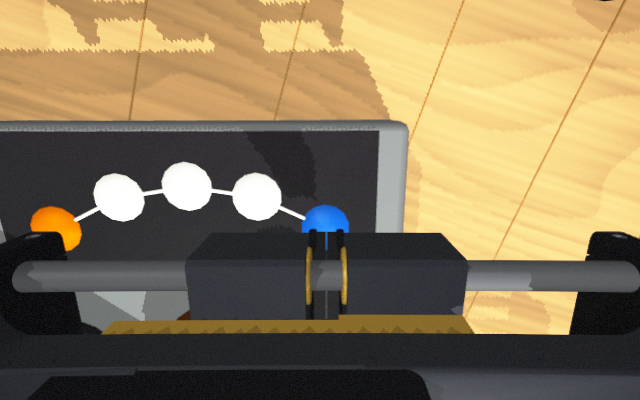

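The fingers (u≈327) line up with the blue dot (326,222) along the row. The side view shows the fingertips just behind and above it. I triangulate from the two wrist places.

```bash
python3 - <<'E'
from h import *
L=lambda n:np.load(f"pics/{n}.npy",allow_pickle=True).item()
p1,p2=L("wrist1"),L("wrist2")
def cen(p,pts,rad):
    f=p["frame"].astype(float).max(2);o=[]
    for u,v in pts:
        m=np.zeros_like(f,np.uint8);cv2.circle(m,(u,v),rad,1,-1)
        m=((f>110)&(m>0)).astype(np.uint8); m=cv2.morphologyEx(m,cv2.MORPH_OPEN,cv2.getStructuringElement(cv2.MORPH_ELLIPSE,(9,9)))
        M=cv2.moments(m,True);o.append((M["m10"]/M["m00"],M["m01"]/M["m00"]))
    return np.array(o)
a=cen(p1,[(344,196),(305,191),(265,197),(228,215)],17)
b=cen(p2,[(257,197),(187,186),(119,198),(56,229)],29); print(b.round(1))
for i in range(4): X,e=tri([(p1,a[i]),(p2,b[i])]);print(X.round(4),np.round(e,2))
for z in (.05,.054):
    for w in list(b[:3]):
        c,v=ray(p2,w);print(z,(c+v*(z-c[2])/v[2]).round(4))
ps=L("side2")
print("tip proj",proj(ps,[[.557,.056,.0814],[.557,.056,.057]])*1-[271,138], "x6")
# finger tip proj in wrist
print(proj(p2,[[.557,.056,.0814],[.557,.056,.057],[.557,.0545,.054]]))
E
```

```text
[[256.5 196.3]
 [186.4 185.9]
 [118.5 197. ]
 [ 57.6 224.6]]
[0.5529 0.0077 0.0427] [0.36 0.62]
[ 0.5587 -0.0354  0.0456] [0.44 0.76]
[ 0.5783 -0.0743  0.046 ] [0.38 0.66]
[ 0.6103 -0.1091  0.0445] [1.43 2.45]
0.05 [0.5502 0.0085 0.05  ]
0.05 [ 0.5567 -0.034   0.05  ]
0.05 [ 0.5761 -0.0722  0.05  ]
0.054 [0.5489 0.0091 0.054 ]
0.054 [ 0.5552 -0.0326  0.054 ]
0.054 [ 0.5743 -0.07    0.054 ]
tip proj [[46.76845606 39.9929172 ]
 [46.83860999 44.84978587]] x6
[[326.13171002 247.8393459 ]
 [326.10748722 231.6963877 ]
 [323.81889328 229.29481161]]
```

```bash
python3 -m jog '[[0,-0.15,1,0,0,0,-1],[0,0,0.8,0,0,0,-1],[0,0,0,0,0,0,-1],[0,0,0,0,0,0,-1],[0,0,0,0,0,0,-1]]'
python3 -m jog '[[0,0,0.2,0,0,0,-1],[0,0,0,0,0,0,-1]]'
python3 -m jog '[[0,0,0.2,0,0,0,-1],[0,0,0,0,0,0,-1]]'
```

```text
time: 5.25
ee_pos: [0.5571, 0.0546, 0.0738]
eef_rot: [-0.153, 0.988, 0.0, 0.0]
ft_force: [0.6, 0.7, -0.2]
width: 0.0007
time: 5.5
ee_pos: [0.5568, 0.0546, 0.0714]
eef_rot: [-0.153, 0.988, 0.0, -0.0]
ft_force: [-0.1, -0.7, 0.9]
width: 0.0003
time: 5.75
ee_pos: [0.5568, 0.0545, 0.0693]
eef_rot: [-0.153, 0.988, 0.0, -0.0]
ft_force: [-0.1, 0.1, -0.4]
width: 0.0005
```

```bash
python3 -m jog '[[0,0,0.2,0,0,0,-1],[0,0,0,0,0,0,-1]]'
cat > f.py <<'E'
from bench import r
import numpy as np
F=[];Z=[]
for i in range(6):
    r.camera("top"); s=r.read_state();F.append(s["ft_force"]);Z.append(s["ee_pos"])
print(s["time"],np.mean(F,0).round(2),np.std(F,0).round(2),np.mean(Z,0).round(4))
E
python3 f.py
```

```text
time: 6.0
ee_pos: [0.557, 0.0545, 0.0675]
eef_rot: [-0.153, 0.988, 0.0, 0.0]
ft_force: [-0.2, -0.5, 0.9]
width: 0.0006
6.3 [-0.01  0.12  1.42] [0.78 0.52 0.36] [0.557  0.0545 0.0676]
```

```bash
python3 -m jog '[[0,0,0.2,0,0,0,-1],[0,0,0,0,0,0,-1]]'
python3 f.py; python3 -c "
from bench import r;import cv2
p=r.camera('side');cv2.imwrite('pics/s3.png',cv2.resize(p['frame'][130:235,280:410,::-1],None,fx=5,fy=5,interpolation=2))"
```

```text
time: 6.55
ee_pos: [0.557, 0.0545, 0.0655]
eef_rot: [-0.153, 0.988, 0.0, 0.0]
ft_force: [-0.3, 0.5, 3.1]
width: 0.0004
6.85 [ 0.04 -0.34  3.02] [0.4  0.54 0.43] [0.557  0.0545 0.0656]
```

View pics/s3.png

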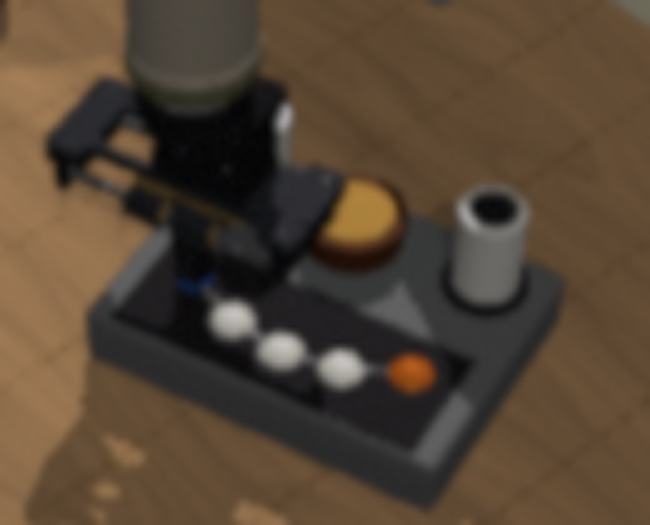

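```bash
python3 -m jog '[[0.34,-0.7,-0.06,0,0,0,-1],[0.33,-0.7,-0.06,0,0,0,-1],[0.33,-0.7,0,0,0,0,-1],[0.33,-0.7,0,0,0,0,-1],[0.33,-0.7,0.06,0,0,0,-1],[0.34,-0.7,0.06,0,0,0,-1],[0,0,0,0,0,0,-1],[0,0,0,0,0,0,-1]]'
python3 f.py; python3 -c "
from bench import r;import cv2
p=r.camera('side');cv2.imwrite('pics/s4.png',cv2.resize(p['frame'][130:235,280:410,::-1],None,fx=5,fy=5,interpolation=2))
p=r.camera('wrist');cv2.imwrite('pics/w4.png',p['frame'][:,:,::-1])"
```

```text
time: 7.9
ee_pos: [0.5505, 0.0079, 0.0656]
eef_rot: [-0.152, 0.988, -0.0, -0.0]
ft_force: [0.0, -0.9, 2.6]
width: 0.0002
8.2 [-0.33 -2.43  2.91] [0.31 0.69 0.28] [0.5505 0.0083 0.0655]
```

View pics/s4.png

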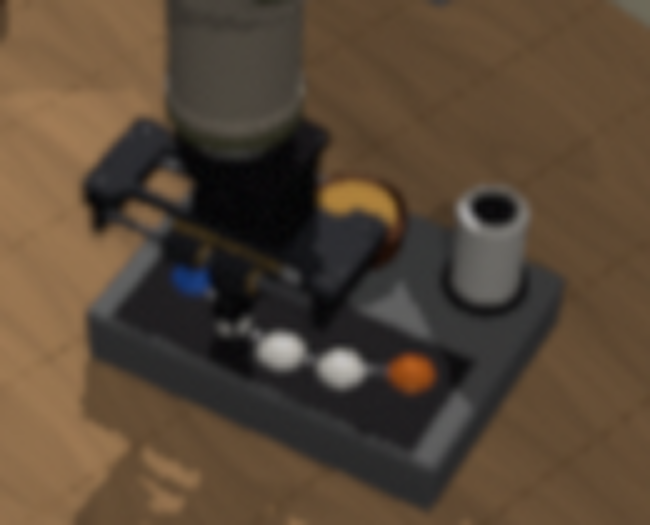

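View pics/w4.png

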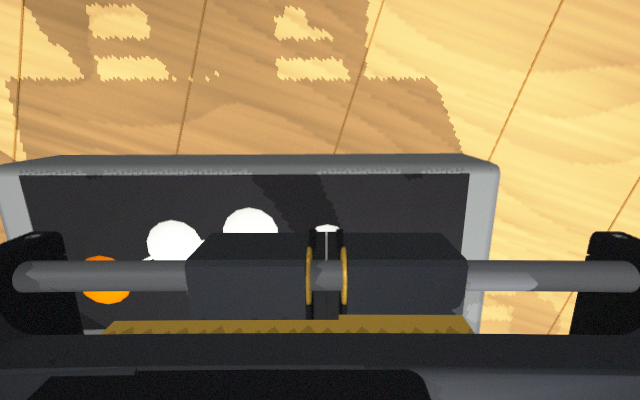

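Dot 2 is held at about 2.9 N and centred under the fingers (327,229), the blue dot is back up, and the dryer's outline hasn't moved. I continue to dots 3 and 4.

```bash
python3 -m jog '[[0.12,-0.7,-0.07,0,0,0,-1],[0.12,-0.7,-0.06,0,0,0,-1],[0.12,-0.7,0,0,0,0,-1],[0.12,-0.7,0,0,0,0,-1],[0.11,-0.7,0.06,0,0,0,-1],[0.11,-0.7,0.06,0,0,0,-1],[0,0,0,0,0,0,-1],[0,0,0,0,0,0,-1]]'
python3 f.py
python3 -m jog '[[-0.12,-0.7,-0.07,0,0,0,-1],[-0.12,-0.7,-0.06,0,0,0,-1],[-0.12,-0.7,0,0,0,0,-1],[-0.12,-0.7,0,0,0,0,-1],[-0.11,-0.7,0.06,0,0,0,-1],[-0.11,-0.7,0.07,0,0,0,-1],[0,0,0,0,0,0,-1],[0,0,0,0,0,0,-1]]'
python3 f.py; python3 -c "
from bench import r;import cv2
p=r.camera('side');cv2.imwrite('pics/s5.png',cv2.resize(p['frame'][130:235,280:410,::-1],None,fx=5,fy=5,interpolation=2))
p=r.camera('wrist');cv2.imwrite('pics/w5.png',p['frame'][:,:,::-1])"
```

```text
time: 9.3
ee_pos: [0.5566, -0.0342, 0.0657]
eef_rot: [-0.152, 0.988, -0.0, 0.0]
ft_force: [0.2, -1.3, 2.6]
width: 0.0003
9.6 [ 0.85 -2.14  2.57] [0.32 0.71 0.59] [ 0.5566 -0.0339  0.0657]
time: 10.6
ee_pos: [0.5761, -0.0722, 0.0659]
eef_rot: [-0.152, 0.988, -0.0, 0.0]
ft_force: [1.6, -1.6, 2.1]
width: 0.0004
10.9 [ 0.8  -1.42  2.52] [0.24 0.41 0.59] [ 0.5759 -0.0718  0.0658]
```

View pics/s5.png

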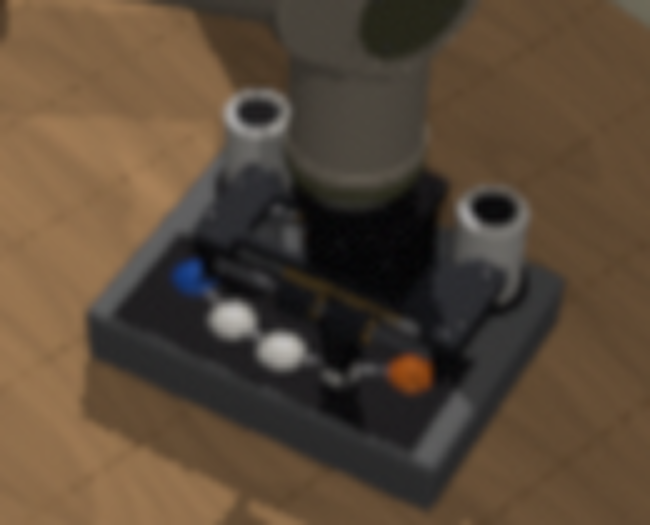

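View pics/w5.png

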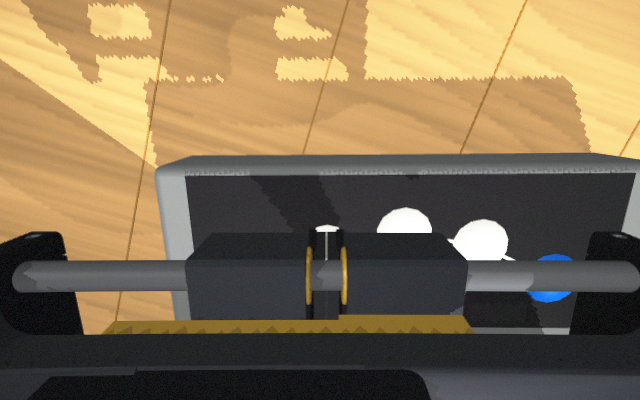

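Dot 4 is centred (327,229), the first three dots are back up, and the dryer hasn't moved. Last stretch, to orange.

```bash
python3 -m jog '[[-0.34,-0.7,-0.06,0,0,0,-1],[-0.33,-0.7,-0.06,0,0,0,-1],[-0.33,-0.7,0,0,0,0,-1],[-0.33,-0.7,0,0,0,0,-1],[-0.33,-0.7,0.07,0,0,0,-1],[-0.34,-0.7,0.07,0,0,0,-1],[0,0,0,0,0,0,-1],[0,0,0,0,0,0,-1]]'
python3 f.py; python3 -c "
from bench import r;import cv2
p=r.camera('side');cv2.imwrite('pics/s6.png',cv2.resize(p['frame'][130:235,280:410,::-1],None,fx=5,fy=5,interpolation=2))
p=r.camera('wrist');cv2.imwrite('pics/w6.png',p['frame'][:,:,::-1])
p=r.camera('top');cv2.imwrite('pics/t6.png',p['frame'][:,:,::-1])"
```

```text
time: 12.0
ee_pos: [0.608, -0.1062, 0.0657]
eef_rot: [-0.152, 0.988, -0.0, 0.001]
ft_force: [0.8, -1.2, 2.8]
width: 0.0006
12.3 [ 0.91 -1.55  2.58] [0.4  0.44 0.73] [ 0.6077 -0.1059  0.0656]
```

View pics/s6.png

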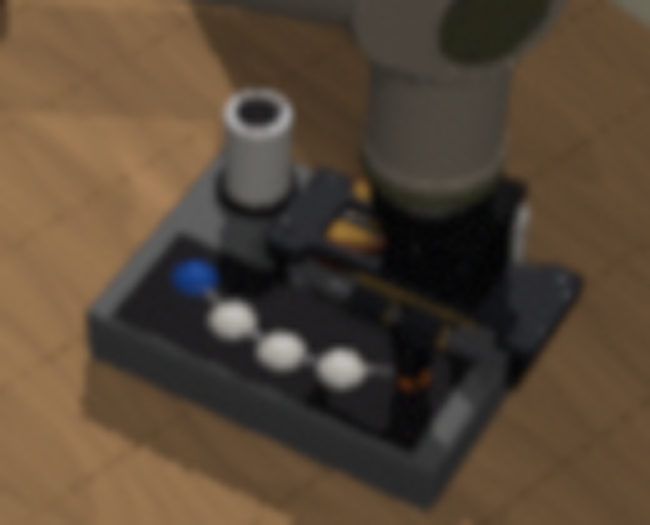

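View pics/w6.png

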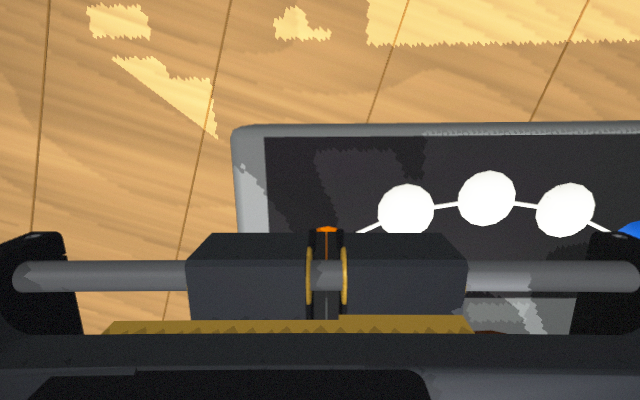

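View pics/t6.png

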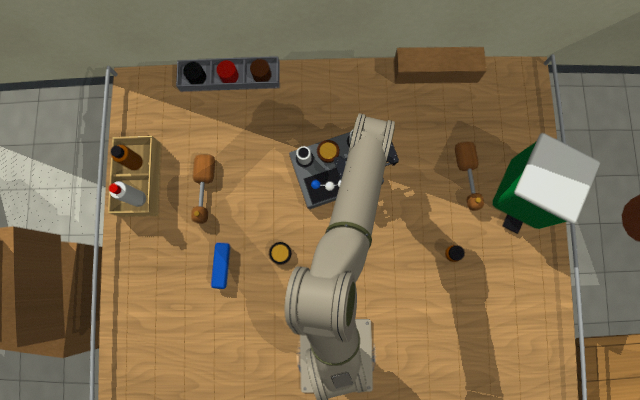

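The fingers press only the orange dot (327,229), at about 2.6 N. The other four dots are up, and the brown tin (328,151), dryer and other things are where they were.

```bash
python3 -c "
from bench import r
print(r.close_job())"
```

```text
the job is handed in; nothing more can be done
None
```

I swiped the closed fingertips along the row from blue to orange, pressing each dot in turn, and handed the job in at about 12.5 s with the orange dot still held.

- **Press:** at rest on each dot the upward force was 2.5–3.0 N. By the stated spring that is about 2–2.5 mm down. I eased up about 1.3 mm between dots so that neighbours were not both pressed. The sideways force, from friction, stayed at 2.5 N or less in the averaged readings.
- **Last pictures:** they show only the orange dot under the fingertips and the other four dots back up. The dryer, the brown tin, and the other things in view stand where they did. The tube nearest the gripper is partly hidden behind the arm.
- **Disagreement:** most camera measurements put the dots at 43–50 mm, lower than the stated height (57 mm at the crown). Two of the pairings scattered further, from 24 to 78 mm. I found the height by touch on the blue dot instead, which agreed with 57 mm.

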